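Shut, pin and hold the disc trimming jig

ROBOT

A 6-joint arm with a two-finger parallel gripper is mounted at the origin on the work surface. World frame = base frame: x ahead of the robot, y to its left, z up, the work surface at z = 0. Lengths are in m, angles in rad, forces in N, time in s.
With the tool pointing down it reaches from about 0.325 to 0.9 m from the base axis. Payload 3.5 kg.
Tool frame: the origin (TCP) lies midway between the tips of the shut fingers; the grasp point (between the pads) lies 19 mm behind it (robot.hold_point_z is the distance from the TCP to the grasp point, in m); z points along the fingers, y is the line along which they close (so a half turn about z gives the same grasp; the last joint's range is limited). The gripper opens to 85 mm and grips with 20 to 120 N. Pads are 22 mm wide; open, the fingers measure 114 mm over their backs; the gripper's body (76 mm by 85 mm) begins 54 mm behind the grasp point. The pads swing forward as they close: fully open they stand 13 mm farther back than shut.
Start: joints at [-1.364, 0.276, -0.026, 1.268, 0, 1.467], TCP at [0.191, -0.595, 0.231] pointing down, gripper open.
Joint ranges: [-3.12, 3.12], [-0.85, 1.88], [-1.08, 1.24], [-1.95, 2.15], [-1.57, 1.53], [-3.14, 3.14]. Speed limits (rad/s): [2.57, 2.57, 3.14, 3.14, 3.14, 3.14].

INTERFACE

Orientations are given as a 3x3 rotation matrix whose columns are the frame's x, y, z axes.
In Python, from cell import robot, optics gives the robot as it stands. The module is installed in compiled form; this text tells all that it offers.
- The arm moves only by the shell command python3 -m crank 'ROWS' [FORCE]. ROWS is JSON, a list of rows, each an object of numbers: "x", "y", "z": the shift along the world's x, y, z in mm; "wx", "wy", "wz": the turn, a rotation vector about the world's x, y, z in rad; "gripper": the closure, from -1 (fully open) to 1 (shut). A call has 1 to 8 rows; each row is the pose to reach, as a shift and turn from the pose commanded when the call began; what a row does not reach only later rows make up. A row lasts 1/8 s, in which the tool goes at most 62.5 mm and 10.7 degrees, less where a joint would pass 70% of its speed; a pose out of reach is approached as far as the arm can. A call with a gripper value outside its range is refused whole. The fingers move at their own pace and stop on an object; FORCE is the grip in N (left out, the last holds). Time passes only in rows, so rows that repeat a pose let the fingers close. It gives the time, the measured TCP pose, the force, the opening and the grip force at its end, in the units of the state.
- robot.get_state(): the state, without advancing time (a new reading comes with each control period).
- optics.read_camera(name): name is "scene" or "top" or "wrist"; returns the picture (480x640x3 uint8, blue, green, red); there is no depth.
- optics.camera_params(name): a dict with "fx", "fy", "cx", "cy" (pixels), "distortion" ([k1, k2, p1, p2, k3] as OpenCV has them; the pictures are not rectified), "T" (4x4, takes a point from camera to world coordinates). Camera axes: x right, y down, z forward; pixel columns grow to the right and rows downward; lengths in m; the calibration is good to about 2 mm. A picture is of the moment at which its call begins: read the wrist's pose just before it. camera_params takes no time and is no camera call; for the wrist camera it gives the pose at the moment of the call.
- robot.hand_in(): hands the job in; it is judged then, once.
The state is a dict: "t": time; "joint_positions": joint angles; "joint_velocities": joint speeds; "joint_torque": joint torques, N m; "ee_pos": TCP position; "ee_rot": TCP orientation; "force": force on the tool from outside, world axes, zero at the start; "wrist_torque": the same for the moment, N m; "gripper_width": finger opening in m; "finger_force": force on a finger pad.
Only numpy, scipy, OpenCV 4.12 (cv2) and the standard library are available. Lean on these libraries where they do the work, as an engineer would, in place of code of your own. Each camera call takes 0.05 s, during which the arm holds its last target. There are 200 camera calls.

TASK

A white disc is loaded in the trimming jig. First turn the blue vacuum lever to the yellow half-suction mark (45 degrees) so the disc stays put, then swing the lid down onto its spring plungers, push the red-knobbed pin through the lid hole into the base hole until its collar sits on the lid, and press the lid fully shut with it. Finish while still holding the jig pressed shut; leave the lever on its mark and leave everything else on the bench alone.

Things in the scene. Friction and masses are not known exactly. Their poses are not given: they have to be found in the camera images.
- jig: fixed clamshell trimming jig; origin at the centre of its underside, right under the disc seat; its x axis points from the handle side to the hinge, y towards the vacuum valve, z up. Grey and steel base 172 x 170 x 42 mm high. The valve stands on a shelf on its +y side, 145 mm from the centre; a low bolting ear (10 mm high) reaches 115 mm out on the -y side
- lid (a joint): angle of the aluminium window lid: 0 = fully shut, grows as the handle edge rises; starts open at 1.05 to 1.4, stop 1.6. Stiff hinge, stays where left; 2 to 4 N at the bar moves it. Down to about 0.06 it comes to rest on two spring plungers (front edge 8 mm up), which push it back up when let go; about 10 N down at the pin hole shuts it fully
- lid_hinge (a point): middle of the lid's hinge line, fixed on the jig, 48 mm above the bench; the line runs along the jig's y axis, 78 mm behind (+x of) the jig's centre
- lid_bar (a point): middle of the lid's black round handle bar, 12 mm thick, lying along the jig's y axis, 203 mm from the hinge line; 84 mm of it is free between its two stays, and 37 mm lie free between it and the lid's edge. When shut its centre is 48 mm above the bench. Moves with the lid
- lid_hole (a point): centre of the lid's pin hole at the lid's upper face, between its window and the handle bar, 144 mm from the hinge line; hole 16 mm wide with a 2 mm chamfer; its z axis is the lid's normal. 53 mm above the bench when shut. Lid plate 160 x 170 x 10 mm with a round 90 mm window. Moves with the lid
- base_hole (a point): centre of the mouth of the base's pin hole, 42 mm above the bench, 66 mm in front (-x) of the jig's centre, 16 mm in diameter, straight down through the base to the bench; lies right below the lid hole when the lid is shut (within 0.3 mm when it rests on the plungers)
- vac_lever (a joint): angle of the blue vacuum lever about its upright pivot, 0 = shut (lever along the jig's -x axis, over the black mark), grows clockwise seen from above as its free end swings outwards, away from the disc; 0.785 (45 degrees) = half suction, the yellow mark; 1.57 = open (green mark). Starts between 0 and 0.35. Stays where it is left, needs about 1.5 N at the grip
- lever_pivot (a point): the lever's pivot at the height of the lever, 66 mm above the bench, 145 mm from the jig's centre along its y axis; the marks lie on a 92 mm round index plate (49 mm high) around it
- lever_grip (a point): grip point in the middle of the blue plastic handle, 80 mm from the pivot; the handle is 14 mm wide, 14 mm high, from 38 to 108 mm from the pivot, with free space below it from 50 to 100 mm (index plate inside 46 mm)
- yellow_mark (a point): centre of the yellow mark on the index plate, 34 mm from the pivot
- pin: loose steel pin with a red knob, standing upright in a hole of the wooden stand at first; origin at the centre of the underside of its collar, z up along the pin. Shank 14 mm thick reaching 46 mm below the origin, its last 10 mm tapering to 6 mm; collar 28 mm wide, 5 mm high; above it the round red knob, 24 mm wide, from 5 to 40 mm above the origin. 80 to 170 g
- pin_tip (a point): lower end of the pin
- pin_knob (a point): middle of the red knob, 22.5 mm above the pin's origin
- disc: white moulded disc, 100 mm wide, 8 mm thick with a low hub, loose in the round recess of the jig's base (104 mm wide, 10 mm deep); origin at the centre of its underside; stays there
- seat (a point): centre of the floor of that recess, 32 mm above the bench
- stand: fixed wooden stand 60 x 150 x 50 mm high (long along its y axis); origin at the centre of its underside; two holes 17 mm wide at y = -42 and +42 mm hold the two pins, which hang by their collars on its top
- spare_pin: bystander: thinner, shorter pin with a black knob in the other hole of the stand (either hole)
- ring_stack: bystander: stack of six black rubber rings, 48 mm wide, 36 mm high
- ring_stack2: bystander: stack of four black rubber rings, 48 mm wide, 24 mm high
- done_disc: bystander: finished white disc lying on the bench, 100 mm wide, 12 mm high
- flat_file: bystander: file with a yellow handle, 265 mm long, 24 mm high
- spray: bystander: white bottle with a red cap, 52 mm wide, 150 mm high

How it is judged:
By the outcome, as a careful person would: the job done as asked, in the order asked, and still so for the second after the job is handed in, while the arm keeps its last pose, push and grip.
It also fails if it takes over 64 s, if anything falls off the work surface, if the arm or the gripper's body presses on something with over 40 N, if the wrist force passes 120 N, or if a joint passes its speed limit or range.

## Working session

There is one attempt and no reset: what is moved stays moved. The work goes in short steps, Python scripts to look and compute and a shell command to move; the robot and the scene stay as the last step left them, time stands still between calls to the robot, and variables do not carry over. Pictures are saved under pics/ and viewed, at most 10 in all, crops included, and the job is handed in when it is done.

```bash
mkdir -p pics; python3 - <<'E'
from cell import robot, optics
import cv2,numpy as np
for n in ("scene","top"):
    cv2.imwrite(f"pics/{n}0.png",optics.read_camera(n))
    p=optics.camera_params(n); print(n,p['fx'],p['fy'],p['cx'],p['cy'],p['distortion'],np.round(p['T'],3).tolist())
s=robot.get_state(); print(s['t'],s['ee_pos'],np.round(s['ee_rot'],3).tolist(),s['gripper_width'],robot.hold_point_z)
E
```

```text
scene 467.5821582185018 467.5821582185018 319.8287984274261 241.29215915907218 [-0.05184031  0.          0.          0.          0.        ] [[0.28, 0.816, -0.505, 1.048], [0.96, -0.234, 0.154, -0.222], [0.007, -0.528, -0.849, 0.916], [0.0, 0.0, 0.0, 1.0]]
top 532.9905404725987 532.9905404725987 323.871339726896 241.06811230382652 [-0.12155389  0.          0.          0.          0.        ] [[0.073, -0.973, 0.217, 0.303], [-0.997, -0.071, 0.017, -0.055], [-0.001, -0.218, -0.976, 1.193], [0.0, 0.0, 0.0, 1.0]]
0.1 [ 0.19039466 -0.59454266  0.23024787] [[0.952, 0.305, -0.0], [0.305, -0.952, 0.002], [0.0, -0.002, -1.0]] 0.08545724523281745 0.0187
```

View pics/scene0.png

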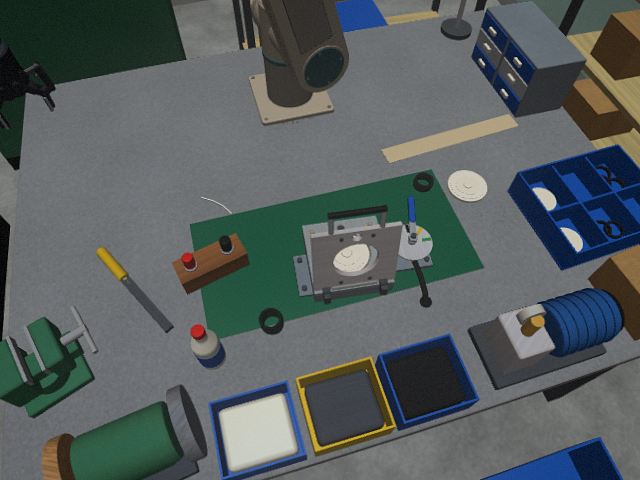

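View pics/top0.png

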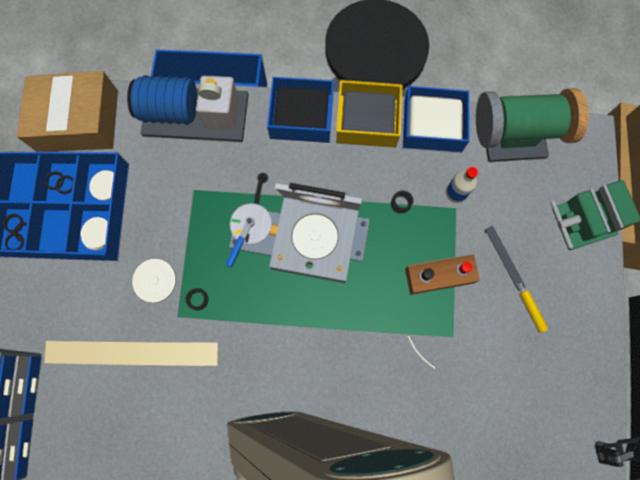

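The scene view shows the red-knobbed pin at (188,260), the lid bar at (357,212) and the blue lever at (411,210). The top view shows the base hole at (309,265), the disc at (315,236), the lever from (243,240) to (230,265), and the red knob at (466,267). Next I'll segment these and triangulate them.

```bash
cat > h.py <<'E'
from cell import robot, optics
import cv2,numpy as np
def ray(p,uv):
    K=np.array([[p['fx'],0,p['cx']],[0,p['fy'],p['cy']],[0,0,1.]])
    q=cv2.undistortPoints(np.array([[uv]],float),K,np.array(p['distortion']))[0,0]
    T=np.array(p['T']); d=T[:3,:3]@np.r_[q,1]; return T[:3,3],d/np.linalg.norm(d)
def plane(p,uv,z):
    o,d=ray(p,uv); return o+d*(z-o[2])/d[2]
def tri(obs):   # [(params,uv),...] -> point, rms miss
    A=np.zeros((3,3));b=np.zeros(3);R=[ray(*x) for x in obs]
    for o,d in R:
        M=np.eye(3)-np.outer(d,d);A+=M;b+=M@o
    x=np.linalg.solve(A,b)
    return x,[float(np.linalg.norm((np.eye(3)-np.outer(d,d))@(x-o))) for o,d in R]
def blobs(img,lo,hi,roi,amin=6):
    x0,y0,x1,y1=roi
    m=cv2.inRange(cv2.cvtColor(img,cv2.COLOR_BGR2HSV)[y0:y1,x0:x1],np.array(lo),np.array(hi))
    n,l,s,c=cv2.connectedComponentsWithStats(m)
    out=[]
    for i in range(1,n):
        if s[i,4]>=amin:
            ys,xs=np.where(l==i); r=cv2.minAreaRect(np.c_[xs,ys].astype(np.float32))
            out.append((int(s[i,4]),np.round(c[i]+[x0,y0],1).tolist(),np.round(cv2.boxPoints(r)+[x0,y0],1).tolist()))
    return sorted(out,reverse=True)
E
python3 - <<'E'
from h import *
S=cv2.imread('pics/scene0.png');T=cv2.imread('pics/top0.png')
ps,pt=optics.camera_params('scene'),optics.camera_params('top')
for n,lo,hi,rs,rt in [('red',(0,120,80),(8,255,255),(170,240,210,280),(450,255,480,280)),('blue',(100,120,60),(130,255,255),(395,190,425,250),(215,220,265,280)),
  ('yellow',(15,80,80),(32,255,255),(395,220,440,265),(215,200,280,250)),('green',(45,120,60),(75,255,200),(396,224,434,258),(232,206,268,240)),('bar',(0,0,0),(180,255,50),(320,200,395,225),(270,175,365,205))]:
    print(n,'S',blobs(S,lo,hi,rs)[:3]);print('   T',blobs(T,lo,hi,rt)[:3])
a=cv2.resize(S[185:305,290:445],None,fx=2.58,fy=4,interpolation=cv2.INTER_CUBIC)
a=cv2.resize(S[185:305,290:445],(400,310),interpolation=cv2.INTER_CUBIC)
b=cv2.resize(T[175:290,215:375],(800,575),interpolation=cv2.INTER_CUBIC)
cv2.imwrite('pics/c_top.png',b)
E
```

```text
red S [(90, [186.4, 257.2], [[179.5, 254.5], [190.6, 250.8], [193.5, 259.5], [182.4, 263.2]])]
   T [(114, [466.4, 266.6], [[461.0, 261.0], [472.0, 261.0], [472.0, 272.0], [461.0, 272.0]])]
blue S [(161, [411.2, 208.7], [[407.2, 196.1], [413.4, 195.7], [415.2, 220.9], [409.0, 221.4]])]
   T [(211, [234.5, 251.5], [[224.6, 263.8], [238.8, 235.4], [244.8, 238.4], [230.6, 266.8]])]
yellow S [(27, [418.8, 230.6], [[415.4, 232.9], [419.7, 226.5], [422.2, 228.2], [417.9, 234.6]])]
   T [(66, [273.2, 229.5], [[268.8, 233.7], [271.6, 223.8], [277.8, 225.5], [275.0, 235.4]]), (26, [237.3, 231.5], [[233.1, 232.6], [240.2, 227.8], [241.8, 230.2], [234.6, 234.9]])]
green S [(18, [426.2, 238.8], [[421.9, 238.6], [429.8, 237.0], [430.2, 239.0], [422.3, 240.5]])]
   T [(14, [235.5, 220.4], [[231.9, 220.6], [232.2, 218.8], [239.2, 220.2], [238.8, 222.0]])]
bar S [(384, [357.6, 211.9], [[327.3, 212.8], [386.6, 204.5], [387.6, 211.1], [328.2, 219.4]])]
   T [(168, [315.2, 189.9], [[289.6, 188.4], [290.5, 183.2], [343.7, 193.0], [342.8, 198.1]])]
```

View pics/c_top.png

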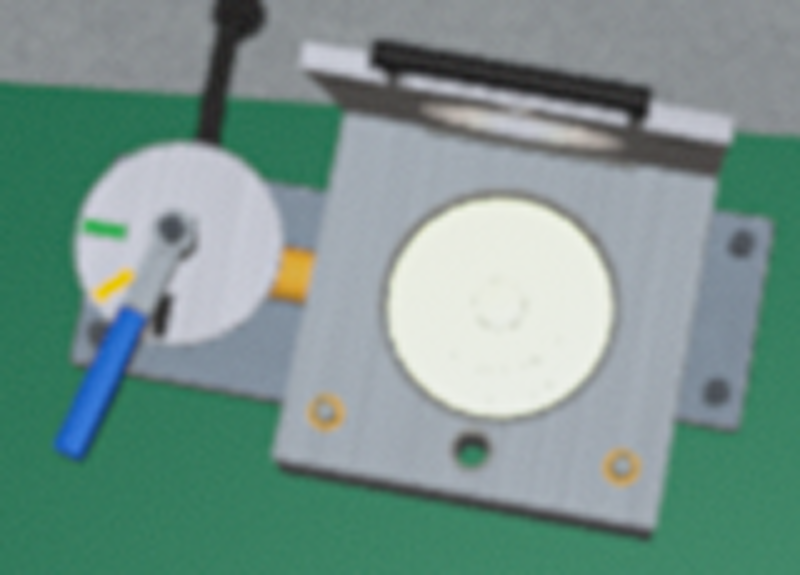

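The enlarged top view gives these points in full-image pixels: base hole (309.4,265), disc centre (314.8,235.8), lever pivot (249.4,220.8), yellow mark (238,232). The lever currently sits between the black and yellow marks.

```bash
python3 - <<'E'
from h import *
ps,pt=optics.camera_params('scene'),optics.camera_params('top')
np.set_printoptions(precision=4,suppress=True)
knob=tri([(ps,(187,257.5)),(pt,(466.4,266.6))]);print('knob',*knob)
print('blue',*tri([(ps,(411.2,208.7)),(pt,(234.5,251.5))]))
print('ymark',*tri([(ps,(418.8,230.6)),(pt,(237.3,231.5))]), 'green',*tri([(ps,(426.2,238.8)),(pt,(235.5,220.4))]))
print('bar',*tri([(ps,(357.6,211.9)),(pt,(316.5,190.6))]))
bh=plane(pt,(309.4,265),.042);dc=plane(pt,(314.8,235.8),.040);pv=plane(pt,(249.4,220.8),.07)
pl1=plane(pt,(215+326/5,175+412/5),.05);pl2=plane(pt,(215+622/5,175+466/5),.05)
print('bh',bh,'disc',dc,'pivot',pv,'plungers',pl1,pl2)
print('yaw',np.arctan2(*(dc-bh)[[1,0]]),np.linalg.norm((dc-bh)[:2]),'yaw from pv',np.arctan2(*(pv-dc)[[1,0]])-np.pi/2,np.linalg.norm((pv-dc)[:2]),'pl',np.arctan2(*(pl1-pl2)[[1,0]])-np.pi/2)
cs=[plane(pt,(215+x/5,175+y/5),.042) for x,y in[(272,458),(650,533)]];print('edge',np.arctan2(*(cs[0]-cs[1])[[1,0]])-np.pi/2,np.linalg.norm(cs[0]-cs[1]))
tip=plane(pt,(215+70/5,175+450/5),.066);print('tip',tip,'lever dir',np.arctan2(*(tip-pv)[[1,0]]),np.linalg.norm(tip-pv))
pw=optics.camera_params('wrist');Tw=np.array(pw['T']);s=robot.get_state();R=np.array(s['ee_rot'])
print('wrist cam in tool',R.T@(Tw[:3,3]-s['ee_pos']),(R.T@Tw[:3,:3]).tolist(),pw['fx'])
E
```

```text
knob [ 0.5159 -0.3433  0.0839] [0.0013711217901216937, 0.0013711217901215922]
blue [0.5161 0.1552 0.0651] [0.001449027483500698, 0.0014490274835007508]
ymark [0.5651 0.1572 0.0463] [0.001664865865749859, 0.001664865865749925] green [0.59   0.1641 0.047 ] [0.0014574300708098933, 0.001457430070809904]
bar [ 0.6088 -0.0183  0.2444] [0.00106625302297673, 0.0010662530229767569]
bh [ 0.5029 -0.0068  0.042 ] disc [ 0.5698 -0.0135  0.04  ] pivot [0.586  0.1305 0.07  ] plungers [0.5137 0.0579 0.05  ] [ 0.4992 -0.0727  0.05  ]
yaw -0.09996862962544155 0.06719129589005274 yaw from pv -0.11235077118832382 0.14493556347584605 pl -0.10996000985874632
edge -0.12449552316990342 0.1687958860449069
tip [0.486  0.1651 0.066 ] lever dir 2.8087053495172287 0.10596776061354744
wrist cam in tool [ 0.0737 -0.0003 -0.1422] [[-0.0002509219024862783, -0.9567798101960006, -0.29081322500791496], [0.9999999262300006, -0.0003246522749452871, 0.00020528247305285138], [-0.0002908233006870569, -0.2908131520447549, 0.956779821076721]] 350.89434874648816
```

The measurements agree with the sizes given:

| Quantity | Measured | Expected |
|---|---|---|
| Disc to base hole | 67 mm | 66 mm |
| Disc to pivot | 145 mm | 145 mm |
| Lever height | 65 mm | 66 mm |

The jig centre is (0.5695, -0.0135) with yaw -0.112. The lid is at about 1.38 rad and the lever at about 0.225 rad. I'll move to hover over the lever grip.

```bash
R='{"x":320,"y":752,"z":-80,"wz":2.495,"gripper":-0.2}'; python3 -m crank '[{"x":320,"y":752,"z":0,"wz":2.495,"gripper":-0.2},{"x":320,"y":752,"z":0,"wz":2.495,"gripper":-0.2},{"x":320,"y":752,"z":0,"wz":2.495,"gripper":-0.2},{"x":320,"y":752,"z":0,"wz":2.495,"gripper":-0.2},{"x":320,"y":752,"z":0,"wz":2.495,"gripper":-0.2},{"x":320,"y":752,"z":0,"wz":2.495,"gripper":-0.2},{"x":320,"y":752,"z":0,"wz":2.495,"gripper":-0.2},{"x":320,"y":752,"z":0,"wz":2.495,"gripper":-0.2}]' 30; python3 -c "
from h import *
s=robot.get_state();print(s['joint_positions'])"
```

```text
[-1.36438973e+00  2.77087811e-01 -2.77532686e-02  1.26801605e+00
  1.80821726e-05  1.46738541e+00]validation failed for argument at $[0]...
```

```bash
python3 -m crank '[{"x":160,"y":376,"z":0,"wz":1.25,"gripper":-0.2},{"x":160,"y":376,"z":0,"wz":1.25,"gripper":-0.2},{"x":160,"y":376,"z":0,"wz":1.25,"gripper":-0.2},{"x":160,"y":376,"z":0,"wz":1.25,"gripper":-0.2},{"x":160,"y":376,"z":0,"wz":1.25,"gripper":-0.2},{"x":160,"y":376,"z":0,"wz":1.25,"gripper":-0.2},{"x":160,"y":376,"z":0,"wz":1.25,"gripper":-0.2}]' 30; python3 -m crank --help | head -30
```

```text
validation failed for argument at $[0]...
invalid input: not JSON, or not a number
```

```bash
python3 -m crank '[{"x":60,"y":60,"z":0,"wx":0,"wy":0,"wz":0.18,"gripper":-0.2}]' 30 || python3 -m crank '[{"x":60,"y":60,"z":0,"wx":0,"wy":0,"wz":0.18,"gripper":-1}]'
```

```text
t: 0.22
ee_pos: [0.2333, -0.553, 0.2305]
ee_rot: [[0.883, 0.47, -0.0], [0.47, -0.883, -0.001], [-0.001, 0.001, -1.0]]
force: [1.0, -0.1, 0.5]
gripper_width: 0.0697
finger_force: 0.0
```

```bash
python3 -m crank '[{"x":140,"y":350,"z":0,"wx":0,"wy":0,"wz":1.2,"gripper":-0.2},{"x":140,"y":350,"z":0,"wx":0,"wy":0,"wz":1.2,"gripper":-0.2},{"x":140,"y":350,"z":0,"wx":0,"wy":0,"wz":1.2,"gripper":-0.2},{"x":140,"y":350,"z":0,"wx":0,"wy":0,"wz":1.2,"gripper":-0.2},{"x":140,"y":350,"z":0,"wx":0,"wy":0,"wz":1.2,"gripper":-0.2},{"x":140,"y":350,"z":0,"wx":0,"wy":0,"wz":1.2,"gripper":-0.2},{"x":140,"y":350,"z":0,"wx":0,"wy":0,"wz":1.2,"gripper":-0.2}]' 30 && python3 -m crank '[{"x":136,"y":360,"z":-70,"wx":0,"wy":0,"wz":1.115,"gripper":-0.2},{"x":136,"y":360,"z":-70,"wx":0,"wy":0,"wz":1.115,"gripper":-0.2},{"x":136,"y":360,"z":-70,"wx":0,"wy":0,"wz":1.115,"gripper":-0.2},{"x":136,"y":360,"z":-70,"wx":0,"wy":0,"wz":1.115,"gripper":-0.2},{"x":136,"y":360,"z":-70,"wx":0,"wy":0,"wz":1.115,"gripper":-0.2},{"x":136,"y":360,"z":-70,"wx":0,"wy":0,"wz":1.115,"gripper":-0.2},{"x":136,"y":360,"z":-70,"wx":0,"wy":0,"wz":1.115,"gripper":-0.2},{"x":136,"y":360,"z":-70,"wx":0,"wy":0,"wz":1.115,"gripper":-0.2}]' && python3 - <<'E'
from h import *
p=optics.camera_params('wrist');I=optics.read_camera('wrist');cv2.imwrite('pics/w1.png',I)
np.set_printoptions(precision=4,suppress=True)
s=robot.get_state();print(s['t'],s['ee_pos'],s['joint_positions'])
for n,lo,hi in [('blue',(100,120,50),(130,255,255)),('yellow',(15,80,80),(32,255,255))]:
    for b in blobs(I,lo,hi,(0,0,640,480),60)[:3]: print(n,b,plane(p,b[1],.073 if n=='blue' else .049))
E
```

```text
t: 1.1
ee_pos: [0.3751, -0.1969, 0.2309]
ee_rot: [[-0.129, 0.992, -0.001], [0.992, 0.129, 0.002], [0.002, -0.0, -1.0]]
force: [-1.8, -0.9, 0.9]
gripper_width: 0.0514
finger_force: 0.0
t: 2.1
ee_pos: [0.5102, 0.1593, 0.1606]
ee_rot: [[-0.944, 0.33, -0.002], [0.33, 0.944, -0.001], [0.001, -0.001, -1.0]]
force: [-0.4, -0.6, -0.4]
gripper_width: 0.0514
finger_force: 0.0
2.15 [0.5101 0.1584 0.1609] [ 0.1804  0.1662 -0.3195  1.0867 -0.0007  0.5178]
blue (1765, [311.4, 254.9], [[302.0, 209.0], [321.0, 209.0], [321.0, 304.0], [302.0, 304.0]]) [0.512  0.1536 0.073 ]
yellow (196, [335.0, 303.3], [[324.9, 310.5], [338.4, 291.1], [345.3, 295.9], [331.7, 315.3]]) [0.5641 0.1545 0.049 ]
yellow (142, [47.5, 314.8], [[34.0, 313.0], [44.0, 303.0], [58.5, 317.5], [48.5, 327.5]]) [ 0.4976 -0.0658  0.049 ]
yellow (126, [200.3, 281.5], [[190.0, 275.0], [208.0, 275.0], [208.0, 292.0], [190.0, 292.0]]) [0.5116 0.0611 0.049 ]
```

View pics/w1.png

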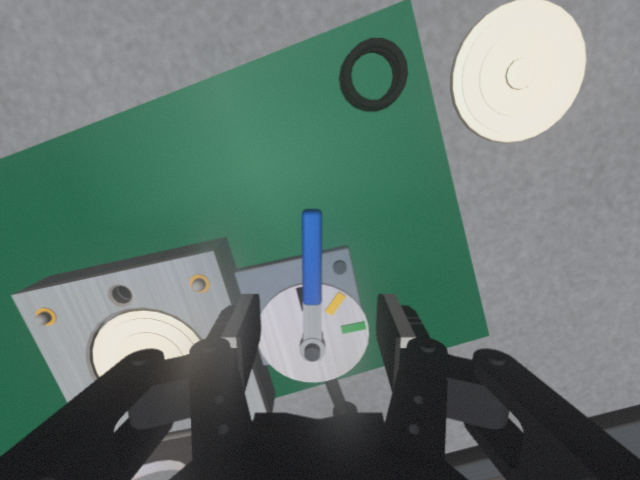

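In the wrist view the lever runs vertically along the tool axis, with its handle from (312,209) to (312,304). The pivot is at (313,350), the yellow mark at (335,303) and the base hole at (121,294). I'll refine the positions from these.

```bash
python3 - <<'E'
from h import *
np.set_printoptions(precision=4,suppress=True)
p=optics.camera_params('wrist');pt=optics.camera_params('top')
pv=plane(p,(313,350),.072);tip=plane(p,(311.7,209.5),.073);ym=plane(p,(335,303.3),.049)
bh=plane(p,(121.5,294.5),.042)
print('pv',pv,'tip',tip,'ang',np.arctan2(*(tip-pv)[[1,0]]),np.linalg.norm((tip-pv)[:2]),'ymark ang',np.arctan2(*(ym-pv)[[1,0]]),np.linalg.norm((ym-pv)[:2]))
print('bh',bh,'2view bh',tri([(p,(121.5,294.5)),(pt,(309.4,265))]),'blue',tri([(p,(311.4,254.9)),(pt,(234.5,251.5))]),'pv2',tri([(p,(313,350)),(pt,(249.4,220.8))]))
pl=[plane(p,(200.3,281.5),.05),plane(p,(47.5,314.8),.05)];print('yaw pl',np.arctan2(*(pl[0]-pl[1])[[1,0]])-np.pi/2)
b=tri([(p,(121.5,294.5)),(pt,(309.4,265))])[0];print('yaw bh-pv: offset expect',np.arctan2(*(pv-bh)[[1,0]])-np.arctan2(.145,.066))
E
```

```text
pv [0.5844 0.128  0.072 ] tip [0.482  0.1635 0.073 ] ang 2.807691874199223 0.10839005638952637 ymark ang 2.2410700217076074 0.032483315870994726
bh [ 0.5027 -0.0083  0.042 ] 2view bh (array([ 0.5024, -0.0069,  0.0439]), [0.0001858260638503425, 0.00018582606385039634]) blue (array([0.5126, 0.1537, 0.0768]), [0.0018299106082328646, 0.0018299106082328093]) pv2 (array([0.5842, 0.1291, 0.0739]), [0.0011256597604950337, 0.0011256597604949268])
yaw pl -0.1113922179620066
yaw bh-pv: offset expect -0.112852818233379
```

```bash
python3 -m crank '[{"x":-1,"y":-4,"z":-60,"wx":0,"wy":0,"wz":0,"gripper":-0.2},{"x":-1,"y":-4,"z":-111,"wx":0,"wy":0,"wz":0,"gripper":-0.2},{"x":-1,"y":-4,"z":-111,"wx":0,"wy":0,"wz":0,"gripper":0.2},{"x":-1,"y":-4,"z":-111,"wx":0,"wy":0,"wz":0,"gripper":1},{"x":-1,"y":-4,"z":-111,"wx":0,"wy":0,"wz":0,"gripper":1},{"x":-1,"y":-4,"z":-111,"wx":0,"wy":0,"wz":0,"gripper":1},{"x":-1,"y":-4,"z":-111,"wx":0,"wy":0,"wz":0,"gripper":1}]' 30
```

```text
t: 3.02
ee_pos: [0.5115, 0.1546, 0.0525]
ee_rot: [[-0.944, 0.331, 0.004], [0.331, 0.944, -0.001], [-0.004, 0.0, -1.0]]
force: [-1.3, -2.8, 7.5]
gripper_width: 0.0134
finger_force: 34.4
```

```bash
python3 -m crank '[{"x":4.4,"y":10,"z":0,"wx":0,"wy":0,"wz":-0.141,"gripper":1},{"x":10.2,"y":19.2,"z":0,"wx":0,"wy":0,"wz":-0.282,"gripper":1},{"x":17.1,"y":27.6,"z":0,"wx":0,"wy":0,"wz":-0.423,"gripper":1},{"x":25,"y":34.7,"z":0,"wx":0,"wy":0,"wz":-0.564,"gripper":1},{"x":25,"y":34.7,"z":0,"wx":0,"wy":0,"wz":-0.564,"gripper":1},{"x":25,"y":34.7,"z":0,"wx":0,"wy":0,"wz":-0.564,"gripper":1}]' && python3 - <<'E'
from h import *
np.set_printoptions(precision=4,suppress=True)
s=robot.get_state();d=np.array(s['ee_pos'])-[.5845,.1285,0];print(np.arctan2(d[1],d[0]),np.arctan2(s['ee_rot'][1][0],s['ee_rot'][0][0]))
E
```

```text
t: 3.78
ee_pos: [0.5369, 0.19, 0.0525]
ee_rot: [[-0.622, 0.783, 0.005], [0.783, 0.622, 0.0], [-0.002, 0.004, -1.0]]
force: [0.4, -1.4, 6.7]
gripper_width: 0.0133
finger_force: 34.3
2.228810904154832 2.2424209785292266
```

```bash
python3 -m crank '[{"x":0,"y":0,"z":0,"wx":0,"wy":0,"wz":0,"gripper":0.3},{"x":0,"y":0,"z":0,"wx":0,"wy":0,"wz":0,"gripper":-0.2},{"x":0,"y":0,"z":0,"wx":0,"wy":0,"wz":0,"gripper":-0.2},{"x":0,"y":0,"z":60,"wx":0,"wy":0,"wz":0,"gripper":-0.2},{"x":0,"y":0,"z":110,"wx":0,"wy":0,"wz":0,"gripper":-0.2},{"x":0,"y":0,"z":110,"wx":0,"wy":0,"wz":0,"gripper":-0.2}]' && python3 - <<'E'
from h import *
np.set_printoptions(precision=4,suppress=True)
p=optics.camera_params('wrist');I=optics.read_camera('wrist');cv2.imwrite('pics/w2.png',I)
T=optics.read_camera('top');pt=optics.camera_params('top')
for b in blobs(I,(100,120,50),(130,255,255),(200,150,450,400),60)[:1]:
    print(b);c=plane(p,b[1],.072);d=c-[.5845,.1285,0];print(c,np.arctan2(d[1],d[0]))
    bx=np.array(b[2]);e=sorted([(np.linalg.norm(bx[i]-bx[i-1]),i) for i in range(4)])[:2]
    q=[plane(p,(bx[i]+bx[i-1])/2,.073) for _,i in e];v=q[0]-q[1];print('axis dir',np.arctan2(v[1],v[0])%np.pi)
for b in blobs(I,(15,80,80),(32,255,255),(260,250,400,360),40)[:2]: print('y',b)
b=blobs(T,(100,120,60),(130,255,255),(205,210,265,280))[0];c=plane(pt,b[1],.072);d=c-[.5855,.1300,0];print('top',b,np.arctan2(d[1],d[0]))
E
```

```text
t: 4.53
ee_pos: [0.5385, 0.1907, 0.1654]
ee_rot: [[-0.621, 0.783, 0.01], [0.784, 0.621, 0.003], [-0.004, 0.009, -1.0]]
force: [1.4, 0.1, -0.5]
gripper_width: 0.0514
finger_force: 0.0
(1708, [313.6, 247.1], [[304.0, 202.0], [323.0, 202.0], [323.0, 295.0], [304.0, 295.0]])
[0.5367 0.1888 0.072 ] 2.240719957804538
axis dir 2.2372567820139846
y (126, [264.8, 353.4], [[254.7, 349.1], [261.6, 343.5], [274.0, 359.0], [267.0, 364.6]])
top (102, [227.0, 235.1], [[219.0, 236.2], [232.1, 228.0], [235.8, 233.9], [222.7, 242.1]]) 2.229932858886521
```

View pics/w2.png

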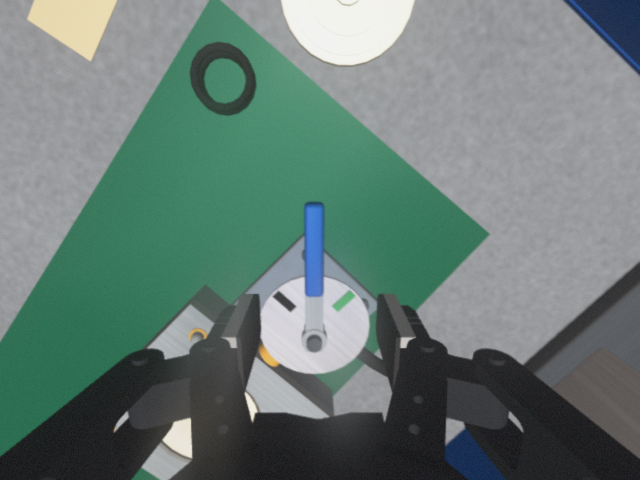

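The lever now measures 0.79 rad in both views, so it is on the yellow mark. In the wrist view it covers the yellow mark, midway between the black mark (284,301) and the green mark (344,300). Next is the lid bar.

```bash
python3 -m crank '[{"x":0,"y":0,"z":62,"wx":0,"wy":0,"wz":-0.1,"gripper":-0.2},{"x":0,"y":0,"z":124,"wx":0,"wy":0,"wz":-0.25,"gripper":-0.2},{"x":10,"y":-40,"z":150,"wx":0,"wy":0,"wz":-0.42,"gripper":-0.3},{"x":32,"y":-100,"z":150,"wx":0,"wy":0,"wz":-0.6,"gripper":-0.3},{"x":52,"y":-155,"z":150,"wx":0,"wy":0,"wz":-0.784,"gripper":-0.3},{"x":65,"y":-210,"z":150,"wx":0,"wy":0,"wz":-0.784,"gripper":-0.3},{"x":65,"y":-210,"z":150,"wx":0,"wy":0,"wz":-0.784,"gripper":-0.3}]' && python3 - <<'E'
from h import *
np.set_printoptions(precision=4,suppress=True)
ps,pt,pw=[optics.camera_params(n) for n in('scene','top','wrist')]
I=optics.read_camera('wrist');cv2.imwrite('pics/w3.png',I)
print(robot.get_state()['ee_pos'])
E
```

```text
t: 5.5
ee_pos: [0.5994, -0.0238, 0.3071]
ee_rot: [[0.119, 0.993, -0.005], [0.993, -0.119, 0.0], [-0.0, -0.005, -1.0]]
force: [-0.5, 0.7, 0.2]
gripper_width: 0.0556
finger_force: 0.0
[ 0.5989 -0.0218  0.3074]
```

View pics/w3.png

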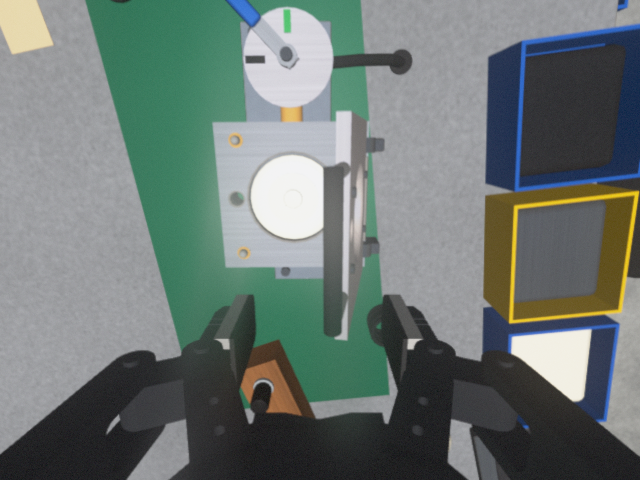

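The wrist view shows the bar upright at column ~333, rows 168–335, slightly right (hinge side) of the gripper centreline at 318. I'll triangulate it.

```bash
python3 - <<'E'
from h import *
np.set_printoptions(precision=4,suppress=True)
ps,pt,pw=[optics.camera_params(n) for n in('scene','top','wrist')]
print(plane(pw,(333,250),.247),plane(pw,(332,168),.247),plane(pw,(334,335),.247), plane(pw,(318,250),.247))
print(tri([(pw,(333,250)),(ps,(357.6,211.9)),(pt,(316.5,190.6))]),tri([(pw,(333,250)),(ps,(357.6,211.9))]))
E
```

```text
[ 0.6081 -0.0145  0.247 ] [0.6127 0.0341 0.247 ] [ 0.6026 -0.0728  0.247 ] [ 0.5991 -0.0135  0.247 ]
(array([ 0.6084, -0.0174,  0.2428]), [0.0014316484685205323, 0.0017156287212944023, 0.0011585772374411141]) (array([ 0.6073, -0.0175,  0.2409]), [0.001241862954227798, 0.0012418629542276436])
```

```bash
python3 -m crank '[{"x":9,"y":2,"z":0,"wx":0,"wy":0,"wz":0,"gripper":-0.3},{"x":9,"y":2,"z":-45,"wx":0,"wy":0,"wz":0,"gripper":-0.3},{"x":9,"y":2,"z":-81,"wx":0,"wy":0,"wz":0,"gripper":0.1},{"x":9,"y":2,"z":-81,"wx":0,"wy":0,"wz":0,"gripper":1},{"x":9,"y":2,"z":-81,"wx":0,"wy":0,"wz":0,"gripper":1},{"x":9,"y":2,"z":-81,"wx":0,"wy":0,"wz":0,"gripper":1},{"x":9,"y":2,"z":-81,"wx":0,"wy":0,"wz":0,"gripper":1}]' 22
```

```text
t: 6.42
ee_pos: [0.6087, -0.0169, 0.2288]
ee_rot: [[0.113, 0.994, -0.0], [0.994, -0.113, 0.003], [0.003, -0.001, -1.0]]
force: [2.4, 5.0, -11.8]
gripper_width: 0.0108
finger_force: 22.9
```

Bar gripped, and its position implies a lid angle of 1.386. Now I'll follow the arc down.

```bash
python3 -m crank '[{"x":-22.7,"y":2.5,"z":-5.7,"wx":0,"wy":0,"wz":0,"gripper":1},{"x":-45.3,"y":5.1,"z":-14.3,"wx":0,"wy":0,"wz":0,"gripper":1},{"x":-66.8,"y":7.5,"z":-25.5,"wx":0,"wy":0,"wz":0,"gripper":1},{"x":-86.8,"y":9.8,"z":-39.3,"wx":0,"wy":0,"wz":0,"gripper":1},{"x":-104.9,"y":11.8,"z":-55.3,"wx":0,"wy":0,"wz":0,"gripper":1},{"x":-121,"y":13.6,"z":-73.5,"wx":0,"wy":0,"wz":0,"gripper":1},{"x":-134.9,"y":15.2,"z":-93.4,"wx":0,"wy":0,"wz":0,"gripper":1},{"x":-146.3,"y":16.5,"z":-114.9,"wx":0,"wy":0,"wz":0,"gripper":1}]'
```

```text
t: 7.42
ee_pos: [0.4652, -0.0013, 0.1175]
ee_rot: [[0.113, 0.994, 0.008], [0.994, -0.113, 0.002], [0.002, 0.007, -1.0]]
force: [2.6, 4.3, -0.3]
gripper_width: 0.0111
finger_force: 23.6
```

```bash
python3 -m crank '[{"x":-7.5,"y":0.8,"z":-18.9,"wx":0,"wy":0,"wz":0,"gripper":1},{"x":-12.1,"y":1.4,"z":-34.4,"wx":0,"wy":0,"wz":0,"gripper":1},{"x":-15.4,"y":1.7,"z":-50.3,"wx":0,"wy":0,"wz":0,"gripper":1},{"x":-17.2,"y":1.9,"z":-62.3,"wx":0,"wy":0,"wz":0,"gripper":1},{"x":-18,"y":2,"z":-72.4,"wx":0,"wy":0,"wz":0,"gripper":1},{"x":-18,"y":2,"z":-72.4,"wx":0,"wy":0,"wz":0,"gripper":1},{"x":-18,"y":2,"z":-72.4,"wx":0,"wy":0,"wz":0,"gripper":1}]'
```

```text
t: 8.3
ee_pos: [0.4461, 0.0007, 0.0437]
ee_rot: [[0.113, 0.994, 0.003], [0.994, -0.113, 0.002], [0.002, 0.003, -1.0]]
force: [0.4, 5.0, -2.9]
gripper_width: 0.011
finger_force: 24.1
```

```bash
python3 -m crank '[{"x":0,"y":0,"z":-3,"wx":0,"wy":0,"wz":0,"gripper":1},{"x":0,"y":0,"z":-3,"wx":0,"wy":0,"wz":0,"gripper":1}]'; python3 -m crank '[{"x":0,"y":0,"z":0,"wx":0,"wy":0,"wz":0,"gripper":0.5},{"x":0,"y":0,"z":0,"wx":0,"wy":0,"wz":0,"gripper":0.3},{"x":0,"y":0,"z":0,"wx":0,"wy":0,"wz":0,"gripper":0.3}]'
```

```text
t: 8.55
ee_pos: [0.4459, 0.0008, 0.0408]
ee_rot: [[0.113, 0.994, 0.003], [0.994, -0.113, 0.002], [0.002, 0.003, -1.0]]
force: [-0.2, 4.9, -2.3]
gripper_width: 0.0107
finger_force: 24.2
t: 8.93
ee_pos: [0.4455, -0.0004, 0.0398]
ee_rot: [[0.114, 0.993, 0.002], [0.993, -0.114, -0.001], [-0.001, 0.002, -1.0]]
force: [-0.0, -0.4, 1.1]
gripper_width: 0.0299
finger_force: 0.0
```

```bash
python3 -m crank '[{"x":0,"y":0,"z":40,"wx":0,"wy":0,"wz":0,"gripper":0.3},{"x":0,"y":0,"z":100,"wx":0,"wy":0,"wz":0,"gripper":0.3},{"x":0,"y":-50,"z":130,"wx":0,"wy":0,"wz":0,"gripper":0.0},{"x":10,"y":-100,"z":150,"wx":0,"wy":0,"wz":0,"gripper":-0.2},{"x":10,"y":-100,"z":150,"wx":0,"wy":0,"wz":0,"gripper":-0.2}]' && python3 - <<'E'
from h import *
I=optics.read_camera('wrist');cv2.imwrite('pics/w4.png',I)
p=optics.camera_params('wrist');s=robot.get_state();print(s['t'],s['ee_pos'])
import json;json.dump({k:np.array(v).tolist() for k,v in p.items()},open('w4.json','w'))
T=optics.read_camera('top');cv2.imwrite('pics/t4.png',T);S=optics.read_camera('scene');cv2.imwrite('pics/s4.png',S)
a=np.hstack([I[60:360,100:500],cv2.resize(T[190:300,230:377],(400,300),interpolation=cv2.INTER_CUBIC)])
cv2.imwrite('pics/m4.png',a)
E
```

```text
t: 9.55
ee_pos: [0.4572, -0.1035, 0.1918]
ee_rot: [[0.118, 0.993, 0.006], [0.993, -0.118, -0.003], [-0.003, 0.006, -1.0]]
force: [-0.9, 0.5, -0.1]
gripper_width: 0.0511
finger_force: 0.0
9.6 [ 0.45542346 -0.10156054  0.19019051]
```

View pics/m4.png

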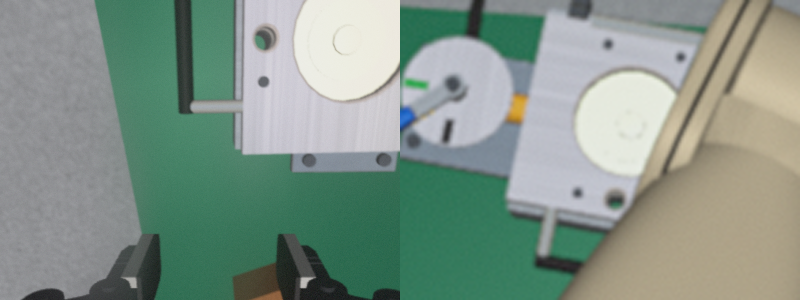

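The lid is down. Its pin hole is at (365,98) in the wrist image and about (309,263) in the top image, with green visible through it. I'll compute its position, then go to the pin.

```bash
python3 - <<'E'
from h import *
import json
np.set_printoptions(precision=4,suppress=True)
p=json.load(open('w4.json'));pt=optics.camera_params('top')
I=cv2.imread('pics/w4.png')[75:120,345:390]
g=cv2.cvtColor(I,cv2.COLOR_BGR2GRAY);hs=cv2.cvtColor(I,cv2.COLOR_BGR2HSV)
m=((g<120)|(hs[...,1]>90)).astype(np.uint8);n,l,st,c=cv2.connectedComponentsWithStats(m)
for i in range(1,n):
    if st[i,4]>60:print(st[i],c[i]+[345,75])
print(plane(p,(365,98),.0615),plane(pt,(309,263.1),.0615),tri([(p,(365,98)),(pt,(309,263.1))]))
print('pin top',plane(pt,(466.4,266.6),.09))
E
python3 -m crank '[{"x":30,"y":-60,"z":0,"wx":0,"wy":0,"wz":0,"gripper":-0.2},{"x":50,"y":-115,"z":0,"wx":0,"wy":0,"wz":0,"gripper":-0.2},{"x":60,"y":-175,"z":0,"wx":0,"wy":0,"wz":0,"gripper":-0.2},{"x":60,"y":-230,"z":0,"wx":0,"wy":0,"wz":0,"gripper":-0.2},{"x":60,"y":-240,"z":0,"wx":0,"wy":0,"wz":0,"gripper":-0.2},{"x":60,"y":-240,"z":0,"wx":0,"wy":0,"wz":0,"gripper":-0.2}]'
python3 - <<'E'
from h import *
I=optics.read_camera('wrist');cv2.imwrite('pics/w5.png',I)
p=optics.camera_params('wrist');s=robot.get_state();print(s['t'],s['ee_pos'])
for b in blobs(I,(0,120,60),(8,255,255),(0,0,640,480),60)[:3]+blobs(I,(172,120,60),(180,255,255),(0,0,640,480),60)[:3]: print(b,plane(p,b[1],.085))
E
```

```text
[ 11  15  16  20 241] [363.3485  99.1743]
[ 0.5004 -0.0059  0.0615] [ 0.5036 -0.0064  0.0615] (array([ 0.4943, -0.0091,  0.1106]), [0.0009133399557044727, 0.0009133399557043339])
pin top [ 0.5149 -0.3403  0.09  ]
t: 10.45
ee_pos: [0.5139, -0.3385, 0.1878]
ee_rot: [[0.113, 0.994, -0.002], [0.994, -0.113, 0.002], [0.002, -0.002, -1.0]]
force: [0.5, 0.5, -0.8]
gripper_width: 0.0512
finger_force: 0.0
10.5 [ 0.51393272 -0.33775569  0.18801467]
(998, [320.9, 248.1], [[305.0, 228.0], [337.0, 228.0], [337.0, 267.0], [305.0, 267.0]]) [ 0.51491068 -0.34179859  0.085     ]
(119, [636.6, 234.7], [[633.0, 222.0], [639.0, 222.0], [639.0, 246.0], [633.0, 246.0]]) [ 0.74081554 -0.35714456  0.085     ]
```

View pics/w5.png

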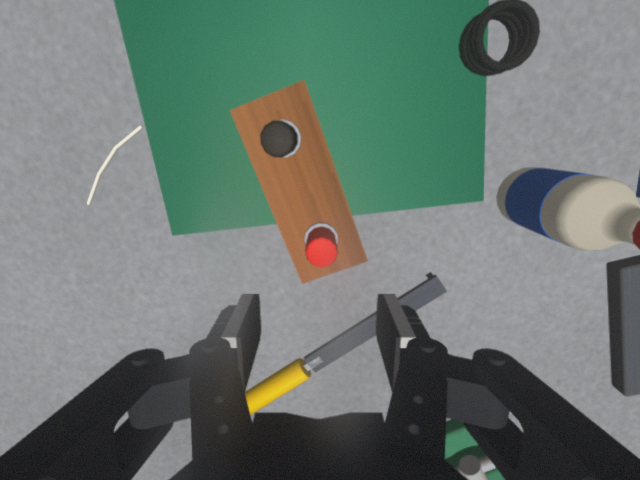

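The wrist view shows the red knob's top circle centred at (321,251). The black spare knob at (278,139) is clear of the fingers, which close along x.

```bash
python3 - <<'E'
from h import *
np.set_printoptions(precision=4,suppress=True)
p=optics.camera_params('wrist');pt=optics.camera_params('top');ps=optics.camera_params('scene')
print(plane(p,(321,251),.09),plane(p,(321,248),.08),plane(p,(338,251),.09)-plane(p,(305,251),.09))
print(tri([(p,(321,251)),(pt,(466.4,266.6))]), tri([(p,(321,248.1)),(pt,(466.4,266.6)),(ps,(187,257.5))]))
E
```

```text
[ 0.5149 -0.3424  0.09  ] [ 0.5149 -0.3433  0.08  ] [ 0.0236 -0.0027  0.    ]
(array([ 0.5147, -0.3406,  0.0925]), [0.0009540489466276846, 0.0009540489466277328]) (array([ 0.5155, -0.3431,  0.0834]), [0.0008940675700969068, 0.0011974923532887443, 0.0016848691068452582])
```

```bash
python3 -m crank '[{"x":1,"y":-4,"z":-55,"wx":0,"wy":0,"wz":0,"gripper":-0.2},{"x":1,"y":-4,"z":-105,"wx":0,"wy":0,"wz":0,"gripper":-0.2},{"x":1,"y":-4,"z":-129,"wx":0,"wy":0,"wz":0,"gripper":-0.2},{"x":1,"y":-4,"z":-129,"wx":0,"wy":0,"wz":0,"gripper":0.3},{"x":1,"y":-4,"z":-129,"wx":0,"wy":0,"wz":0,"gripper":1},{"x":1,"y":-4,"z":-129,"wx":0,"wy":0,"wz":0,"gripper":1},{"x":1,"y":-4,"z":-129,"wx":0,"wy":0,"wz":0,"gripper":1}]' 90
```

```text
t: 11.38
ee_pos: [0.5161, -0.3434, 0.0613]
ee_rot: [[0.113, 0.994, 0.002], [0.994, -0.113, 0.0], [0.001, 0.002, -1.0]]
force: [-0.3, 3.3, 1.2]
gripper_width: 0.0213
finger_force: 88.1
```

```bash
python3 -m crank '[{"x":0,"y":0,"z":25,"wx":0,"wy":0,"wz":0,"gripper":1},{"x":0,"y":0,"z":60,"wx":0,"wy":0,"wz":0,"gripper":1},{"x":0,"y":0,"z":104,"wx":0,"wy":0,"wz":0,"gripper":1},{"x":-2,"y":50,"z":104,"wx":0,"wy":0,"wz":0,"gripper":1},{"x":-5,"y":110,"z":104,"wx":0,"wy":0,"wz":0,"gripper":1},{"x":-8,"y":170,"z":104,"wx":0,"wy":0,"wz":0,"gripper":1},{"x":-12,"y":225,"z":104,"wx":0,"wy":0,"wz":0,"gripper":1},{"x":-12,"y":225,"z":104,"wx":0,"wy":0,"wz":0,"gripper":1}]' && python3 - <<'E'
from h import *
I=optics.read_camera('wrist');cv2.imwrite('pics/w6.png',I)
p=optics.camera_params('wrist');s=robot.get_state();print(s['t'],s['ee_pos'],s['gripper_width'])
import json;json.dump({k:np.array(v).tolist() for k,v in p.items()},open('w6.json','w'))
E
```

```text
t: 12.38
ee_pos: [0.5029, -0.116, 0.1646]
ee_rot: [[0.109, 0.994, 0.001], [0.994, -0.109, -0.0], [-0.0, 0.001, -1.0]]
force: [-0.3, -1.3, -1.6]
gripper_width: 0.0217
finger_force: 88.4
12.425 [ 0.50375148 -0.11794276  0.1648337 ] 0.021628738207365442
```

View pics/w6.png

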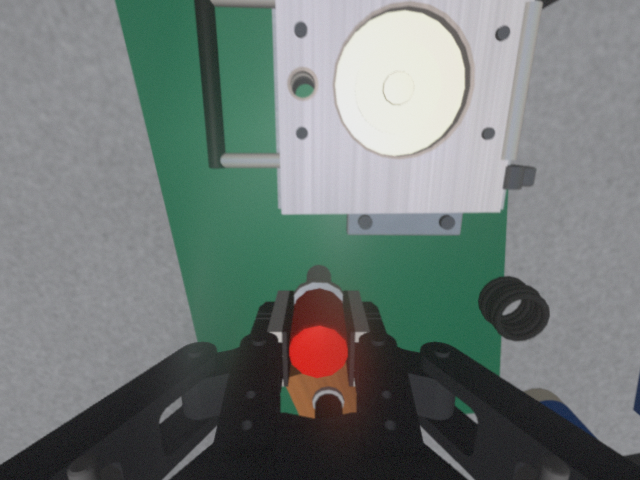

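The pin is held upright between the pads. The knob top is at (318.5,347), the tip at about (318,270) and the lid hole at (302.5,84). I'll work out how far to go.

```bash
python3 - <<'E'
from h import *
import json
np.set_printoptions(precision=4,suppress=True)
p=json.load(open('w6.json'));I=cv2.imread('pics/w6.png')
b=blobs(I,(0,120,60),(8,255,255),(270,260,370,400),60)[0];print(b)
x=np.array([.50375,-.11794])
print('knob top',plane(p,(318.5,347),.1935)[:2]-x,'collar edge mid',plane(p,(319,290),.161)[:2]-x,'tip',plane(p,(318,270),.1075)[:2]-x)
h=I[65:105,283:323];hs=cv2.cvtColor(h,cv2.COLOR_BGR2HSV);g=cv2.cvtColor(h,cv2.COLOR_BGR2GRAY)
m=((g<110)|(hs[...,1]>80)).astype(np.uint8);n,l,st,c=cv2.connectedComponentsWithStats(m)
for i in range(1,n):
    if st[i,4]>60:print(st[i],c[i]+[283,65])
print('hole',plane(p,(302.5,84),.0615), [plane(p,q,.0615)[:2] for q in((290,84),(316,84),(302,72),(302,98))])
# lid holes as checks: bar-side
E
```

```text
(4286, [318.1, 336.3], [[286.8, 378.7], [290.2, 288.9], [351.3, 291.2], [348.0, 381.0]])
knob top [-0.0005 -0.0004] collar edge mid [0.0008 0.0076] tip [-0.0008 -0.0035]
[  9  11  22  20 330] [302.4727  85.9273]
hole [ 0.5054 -0.0114  0.0615] [array([ 0.4974, -0.0105]), array([ 0.514 , -0.0123]), array([ 0.5059, -0.0044]), array([ 0.504 , -0.0196])]
```

```bash
python3 -m crank '[{"x":0,"y":50,"z":0,"wx":0,"wy":0,"wz":0,"gripper":1},{"x":0,"y":78,"z":-20,"wx":0,"wy":0,"wz":0,"gripper":1},{"x":0,"y":78,"z":-32,"wx":0,"wy":0,"wz":0,"gripper":1},{"x":0,"y":78,"z":-32,"wx":0,"wy":0,"wz":0,"gripper":1},{"x":0,"y":78,"z":-32,"wx":0,"wy":0,"wz":0,"gripper":1}]' && python3 - <<'E'
from h import *
I=optics.read_camera('wrist');cv2.imwrite('pics/w7.png',I)
P=np.array([robot.get_state()['ee_pos']])
import json;p=optics.camera_params('wrist');json.dump({k:np.array(v).tolist() for k,v in p.items()},open('w7.json','w'))
print(P);cv2.imwrite('pics/w7c.png',cv2.resize(I[120:320,220:420],(600,600),interpolation=cv2.INTER_CUBIC))
E
```

```text
t: 13.05
ee_pos: [0.5043, -0.0424, 0.1326]
ee_rot: [[0.116, 0.993, 0.001], [0.993, -0.116, -0.001], [-0.001, 0.001, -1.0]]
force: [0.4, 0.6, -0.7]
gripper_width: 0.0219
finger_force: 88.4
[[ 0.50432817 -0.04223702  0.13270303]]
```

View pics/w7c.png

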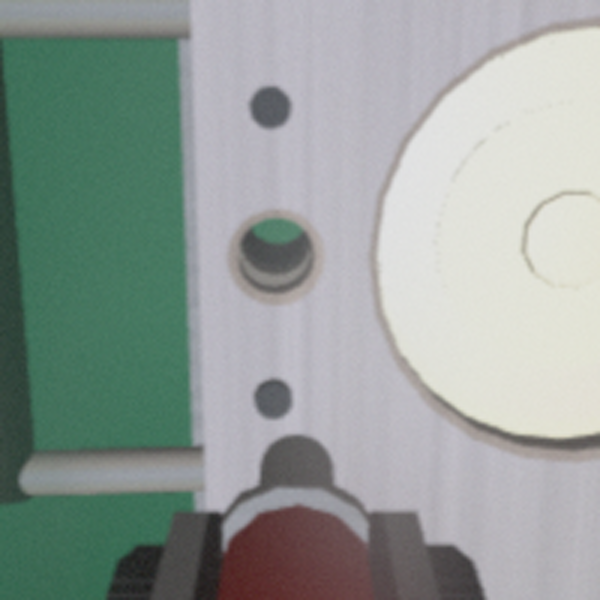

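The close-up gives the lid hole's chamfer ring centred at full pixel (312,205.7). The pin's shank end is centred at (319.2,277).

```bash
python3 - <<'E'
from h import *
import json
np.set_printoptions(precision=4,suppress=True)
p=json.load(open('w7.json'));x=np.array([.5043,-.0422])
h=plane(p,(312,205.7),.0615);a=plane(p,(319.2,277),.0854);b=plane(p,(319.2,277),.0794)
print('hole',h,'dia',plane(p,(328,205.7),.0615)-plane(p,(296.5,205.7),.0615),'shank',a,b,'rel',a[:2]-x,'delta',h[:2]-a[:2])
print('disc hub', plane(p,(220+573/3,120+240/3),.045))
E
```

```text
hole [ 0.5042 -0.0086  0.0615] dia [ 0.0193 -0.0023  0.    ] shank [ 0.5041 -0.0462  0.0854] [ 0.5039 -0.0487  0.0794] rel [-0.0002 -0.004 ] delta [0.     0.0377]
disc hub [ 0.5689 -0.0155  0.045 ]
```

```bash
python3 -m crank '[{"x":-0.5,"y":20,"z":0,"wx":0,"wy":0,"wz":0,"gripper":1},{"x":-0.5,"y":35,"z":0,"wx":0,"wy":0,"wz":0,"gripper":1},{"x":-0.5,"y":35,"z":0,"wx":0,"wy":0,"wz":0,"gripper":1},{"x":-0.5,"y":35,"z":-10,"wx":0,"wy":0,"wz":0,"gripper":1},{"x":-0.5,"y":35,"z":-17,"wx":0,"wy":0,"wz":0,"gripper":1},{"x":-0.5,"y":35,"z":-21,"wx":0,"wy":0,"wz":0,"gripper":1},{"x":-0.5,"y":35,"z":-21,"wx":0,"wy":0,"wz":0,"gripper":1}]'
```

```text
t: 13.98
ee_pos: [0.5026, -0.006, 0.1105]
ee_rot: [[0.114, 0.993, -0.001], [0.993, -0.114, 0.0], [-0.0, -0.001, -1.0]]
force: [0.4, -0.9, -0.8]
gripper_width: 0.0219
finger_force: 88.4
```

```bash
python3 -m crank '[{"x":0,"y":0,"z":-4,"wx":0,"wy":0,"wz":0,"gripper":1},{"x":0,"y":0,"z":-8,"wx":0,"wy":0,"wz":0,"gripper":1},{"x":0,"y":0,"z":-8,"wx":0,"wy":0,"wz":0,"gripper":1}]'
```

```text
t: 14.35
ee_pos: [0.5032, -0.0059, 0.1028]
ee_rot: [[0.114, 0.994, 0.001], [0.994, -0.114, 0.0], [0.0, 0.001, -1.0]]
force: [1.5, 0.6, -1.7]
gripper_width: 0.0218
finger_force: 88.6
```

```bash
python3 -m crank '[{"x":0,"y":0,"z":-4,"wx":0,"wy":0,"wz":0,"gripper":1},{"x":0,"y":0,"z":-8,"wx":0,"wy":0,"wz":0,"gripper":1},{"x":0,"y":0,"z":-12,"wx":0,"wy":0,"wz":0,"gripper":1},{"x":0,"y":0,"z":-12,"wx":0,"wy":0,"wz":0,"gripper":1}]'
```

```text
t: 14.85
ee_pos: [0.5032, -0.0058, 0.0907]
ee_rot: [[0.114, 0.994, 0.0], [0.994, -0.114, 0.0], [0.0, 0.0, -1.0]]
force: [1.6, -0.3, -2.3]
gripper_width: 0.0218
finger_force: 88.6
```

```bash
python3 -m crank '[{"x":0,"y":0,"z":-5,"wx":0,"wy":0,"wz":0,"gripper":1},{"x":0,"y":0,"z":-10,"wx":0,"wy":0,"wz":0,"gripper":1},{"x":0,"y":0,"z":-14,"wx":0,"wy":0,"wz":0,"gripper":1},{"x":0,"y":0,"z":-18,"wx":0,"wy":0,"wz":0,"gripper":1},{"x":0,"y":0,"z":-18,"wx":0,"wy":0,"wz":0,"gripper":1}]'
```

```text
t: 15.48
ee_pos: [0.5032, -0.0059, 0.0726]
ee_rot: [[0.114, 0.994, 0.0], [0.994, -0.114, 0.0], [0.0, 0.0, -1.0]]
force: [3.5, -0.2, -4.3]
gripper_width: 0.0215
finger_force: 88.6
```

```bash
python3 -m crank '[{"x":0.5,"y":0,"z":-2,"wx":0,"wy":0,"wz":0,"gripper":1},{"x":0.8,"y":0,"z":-4,"wx":0,"wy":0,"wz":0,"gripper":1},{"x":0.8,"y":0,"z":-6,"wx":0,"wy":0,"wz":0,"gripper":1},{"x":0.8,"y":0,"z":-6,"wx":0,"wy":0,"wz":0,"gripper":1}]' 115;python3 -m crank '[{"x":0,"y":0,"z":-1.5,"wx":0,"wy":0,"wz":0,"gripper":1},{"x":0,"y":0,"z":-3,"wx":0,"wy":0,"wz":0,"gripper":1},{"x":0,"y":0,"z":-3,"wx":0,"wy":0,"wz":0,"gripper":1}]'
```

```text
t: 15.98
ee_pos: [0.503, -0.0058, 0.0675]
ee_rot: [[0.114, 0.994, -0.001], [0.994, -0.114, -0.0], [-0.0, -0.001, -1.0]]
force: [0.0, 0.7, 4.0]
gripper_width: 0.021
finger_force: 113.6
t: 16.35
ee_pos: [0.503, -0.0058, 0.0646]
ee_rot: [[0.114, 0.994, -0.002], [0.994, -0.114, -0.0], [-0.0, -0.001, -1.0]]
force: [-0.7, 0.9, 7.0]
gripper_width: 0.0212
finger_force: 113.7
```

```bash
python3 -m crank '[{"x":0,"y":0,"z":-1,"wx":0,"wy":0,"wz":0,"gripper":1},{"x":0,"y":0,"z":-2,"wx":0,"wy":0,"wz":0,"gripper":1},{"x":0,"y":0,"z":-2,"wx":0,"wy":0,"wz":0,"gripper":1}]';python3 -m crank '[{"x":0,"y":0,"z":-1,"wx":0,"wy":0,"wz":0,"gripper":1},{"x":0,"y":0,"z":-2,"wx":0,"wy":0,"wz":0,"gripper":1},{"x":0,"y":0,"z":-2,"wx":0,"wy":0,"wz":0,"gripper":1}]'
```

```text
t: 16.73
ee_pos: [0.503, -0.0058, 0.0633]
ee_rot: [[0.114, 0.994, -0.001], [0.994, -0.114, -0.0], [-0.0, -0.001, -1.0]]
force: [-2.9, 1.0, 11.6]
gripper_width: 0.0217
finger_force: 114.6
t: 17.1
ee_pos: [0.503, -0.0058, 0.0632]
ee_rot: [[0.114, 0.994, -0.001], [0.994, -0.114, -0.0], [-0.001, -0.001, -1.0]]
force: [-8.0, -0.1, 24.6]
gripper_width: 0.0211
finger_force: 116.2
```

The tool stopped at z = 0.0632 while the force rose from 11.6 to 24.6 N, so the lid is hard against its stop. I expected 0.0643 with the lid shut. One numeric check of the lever and bar in the cameras, then I'll hand in.

```bash
python3 - <<'E'
from h import *
np.set_printoptions(precision=4,suppress=True)
S=optics.read_camera('scene');ps=optics.camera_params('scene')
s0=cv2.imread('pics/s4.png')
for I in(s0,S):
    b=blobs(I,(100,120,60),(130,255,255),(395,190,450,250))[:1]
    for q in b: print('blue',q[:2],np.arctan2(*(plane(ps,q[1],.07)-[.585,.1295,0])[[1,0]]))
    print('bar',[x[:2] for x in blobs(I,(0,0,0),(180,255,50),(300,120,420,225),30)[:3]])
s=robot.get_state();print(s['t'],s['ee_pos'],s['force'])
E
```

```text
blue (162, [429.0, 213.7]) 2.226846981449355
bar [(249, [303.9, 133.6]), (206, [335.8, 201.6]), (87, [416.5, 182.4])]
blue (162, [429.0, 213.7]) 2.226846981449355
bar [(1346, [343.9, 190.3]), (629, [354.6, 141.8]), (88, [416.5, 182.5])]
17.15 [ 0.5031 -0.0059  0.0632] [-7.036   1.4377 24.5226]
```

The lever hasn't moved and the lid is held shut with about 24 N, so I'm handing in.

```bash
python3 -c "
from cell import robot
print(robot.hand_in())"
```

```text
the job is handed in; nothing more can be done
None
```

The job is handed in at about 17 s on the robot's clock: the lever is on the yellow mark, and the lid is down with the pin through both holes and held shut at about 24 N; shutting was judged from tool height and force, not seen in a picture.

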